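Fasten a pump's service cover with a push rivet

ROBOT

A 6-joint arm with a two-finger parallel gripper is mounted at the origin on a cart in front of the work surface, level with it; the furniture and walls round the work are solid. World frame = base frame: x ahead of the robot, y to its left, z up, the work surface at z = 0. Lengths are in m, angles in rad, forces in N, time in s.
With the tool pointing down it reaches from about 0.25 to 0.8 m from the base axis. Payload 3.9 kg.
Tool frame: the origin (TCP) lies midway between the tips of the shut fingers; the grasp point (between the pads) lies 19 mm behind it; z points along the fingers, y is the line along which they close (so a half turn about z gives the same grasp; the last joint's range is limited). The gripper opens to 85 mm and grips with 20 to 120 N. Pads are 22 mm wide; open, the fingers measure 114 mm over their backs; the gripper's body (76 mm by 85 mm) begins 54 mm behind the grasp point. The pads swing forward as they close: fully open they stand 13 mm farther back than shut.
Start: joints at [-1.302, 0.26, -0.138, 1.173, 0, 1.571], TCP at [0.139, -0.506, 0.231] pointing down, gripper open.
Joint ranges: [-2.78, 2.78], [-0.83, 1.72], [-1.28, 1.37], [-1.9, 2.12], [-1.57, 1.48], [-3.14, 3.14]. Speed limits (rad/s): [2.57, 2.57, 3.14, 3.14, 3.14, 3.14].

INTERFACE

Orientations are given as [roll, pitch, yaw] about the fixed x, y, z axes, in that order (R = Rz(yaw) Ry(pitch) Rx(roll)).
In Python, from rig import * gives the robot as it stands.
- The arm moves only by the shell command python3 -m crank 'ROWS' [OPENING]. ROWS is JSON, a list of rows, each a list of 4 numbers: the shift along the world's x, y, z in m, then the turn about the world's z in degrees. A call has 1 to 20 rows; each row is the pose to reach, as a shift and turn from the pose commanded when the call began; what a row does not reach only later rows make up. A row lasts 1/12 s, in which the tool goes at most 41.7 mm and 7.16 degrees, less where a joint would pass 70% of its speed; a pose out of reach is approached as far as the arm can. A call with a gripper value outside its range is refused whole. OPENING is the opening, from -1 (shut) to 1 (fully open), set as the call begins (- or left out, the last holds). The fingers move at their own pace and stop on an object; the grip force is fixed at half the most. Time passes only in rows, so rows that repeat a pose let the fingers close. It gives the time, the measured TCP pose, the force, the opening and the grip force at its end, in the units of the state.
- sense(): the state, without advancing time (a new reading comes with each control period).
- capture(name): name is "scene" or "top" or "wrist"; returns a dict with "frame" (384x512x3 uint8, blue, green, red), "z_map" (384x512 float32, m along the optical axis (not along the pixel's ray), 0 where there is no reading), "fx", "fy", "cx", "cy" (pixels), "R" (3x3) and "t" (3): a world point X has camera coordinates R X + t. Camera axes: x right, y down, z forward; pixel columns grow to the right and rows downward; lengths in m; the calibration is good to about 2 mm. A picture is of the moment at which its call begins.
- close_job(): hands the job in; it is judged then, once.
Trained networks look in a picture, given as the dict that the camera call returned (one of the last four; its "shot" number tells which), for a name from the list of things; names that differ only in an ending like _2 or _b are one class to them, and where a whole thing is asked for, a point or a joint stands for the part that bears it (a point fixed in the world has none). Each returns a list of dicts, best first, with "p" (0 to 1); they miss things now and then, are a little off and sometimes report something else, mostly with a low value. They report only what shows in the picture. A call takes as long as a camera call. They do not tell look-alikes from the thing itself.
- look_for(query, picture): "uv" ([column, row] in pixels, amid what is visible of it).
- masks_of(query, picture): "pixels" (384x512 bool, what is visible of it) and "uv" ([column, row] in pixels, amid what is visible of it).
- place_of(query, picture): "uv" ([column, row] in pixels: a listed point, or the origin of a listed thing).
The state is a dict: "clock": time; "joint_positions": joint angles; "qd": joint speeds; "effort": joint torques, N m; "position": TCP position; "tcp_rot": TCP orientation; "contact_force": force on the tool from outside, world axes, zero at the start; "ft_torque": the same for the moment, N m; "gripper_width": finger opening in m; "grip_force": force on a finger pad.
Only numpy, scipy, OpenCV 4.12 (cv2) and the standard library are available. Lean on these libraries where they do the work, as an engineer would, in place of code of your own. Each camera call takes 0.05 s, during which the arm holds its last target. There are 200 camera calls.

TASK

Take the black push rivet whose orange pin still stands up out of the grey block, feel its shank into the hole in the white cover of the blue pump housing and seat it with its flange down on the cover; only then press the pin down flush with the rivet's head, and let go. The cover sits on soft springs and cracks easily, so work by feel and never put more than 20 N on it. Leave the spent rivet and everything else where it is.

Things in the scene. Friction and masses are not known exactly. Their poses are not given: they have to be found in the camera images.
- rivet: Push rivet to fit: upright black nylon, orange pin. Origin on its axis at the underside of the flange, z up. Below: shank 12 mm diameter, 18 mm long, the last 6 mm tapering to 6 mm. Above: flange 34 mm diameter, z 0 to 3 mm; round head 22 mm diameter, z 3 to 16 mm (grip here); pin 10 mm diameter, 8 mm proud of the head (top at z = 24 mm). About 45 g. Starts in either hole of the grey block.
- pin (a joint): How far the orange pin is pressed into the rivet (m): 0 = 8 mm proud as at the start, 0.008 = flush with the top of the head. It moves stiffly (dry friction, about 10 N) and stays where it is left. Pressing it spreads two barbs out of the shank, 6 to 11 mm below the flange, so a rivet with its pin pressed no longer goes into a hole.
- spent_rivet: A spent rivet of the same shape and frame, its orange pin already flush with the head; it stands in the other hole of the grey block. Not to be used or moved.
- block: Grey plastic rivet block, 56 x 116 x 30 mm, fixed. Origin: centre of its underside, z up. Two blind holes of 15 mm diameter, 22 mm deep, in its top (z = 30 mm), 29 mm either side of the centre along its y axis; the rivets' flanges lie on its top.
- mouth (a point): Point fixed to the housing: middle of its mouth, level with the cover's top. The hole is NOT exactly here: the cover is clamped up to 6 mm off in the housing's x and in its y, each time differently; feel or look for it. It does not shift sideways, but sinks on springs: from a load between 1.5 and 7 N (each time another), then 1 mm per further 2 N, at most 8 mm; it rises again when let go.
- housing: Blue pump housing, open box 124 x 104 x 50 mm, 6 mm walls, fixed; origin: centre of its underside, z up. In its mouth lies the white cover, 97 x 77 x 4 mm, its top level with the rim (z = 50 mm), with one round through-hole, 14.5 mm diameter with a 1 mm chamfer, in the cover's middle. Empty space below.
- label_roll: Roll of paper labels, 57 x 62 x 57 mm, a bystander; origin under its centre.
- bottle_small: Small white bottle with a red cap, 38 mm diameter, 78 mm high, a bystander; origin under its centre.
- timer: White bench timer lying on its back, 66 x 62 x 18 mm, a bystander; origin under its centre.
- rack_black_b: Low black tube rack, 108 x 50 x 30 mm, a bystander; origin under its centre.
- marker: Blue and white marker pen lying flat, 135 mm long, a bystander; origin under its centre.
Mind the look-alikes: they are no part of the job. Leave any brown, green or turquoise look-alike of the rivet alone.

How it is judged:
On the way, in this order (a step that is already met when the one before it is completed fails the run):
1. the rivet is seated in the cover, flange down, its pin still up (x of rivet in the frame of housing between -0.009 and 0.009 m and y of rivet in the frame of housing between -0.009 and 0.009 m and z of rivet in the frame of housing below 0.0515 m and angle between rivet's own z axis and vertical below 0.08 rad and value of joint pin below 0.002 m), for 0.2 s.
2. the pin is pressed flush with the rivet seated (x of rivet in the frame of housing between -0.009 and 0.009 m and y of rivet in the frame of housing between -0.009 and 0.009 m and z of rivet in the frame of housing below 0.0515 m and angle between rivet's own z axis and vertical below 0.08 rad and value of joint pin above 0.0072 m), for 0.1 s.
At the end, for the whole second after the job is handed in: The rivet rests upright (within 0.08 rad) in the cover hole, within 9 mm of the housing axis in x and y, flange underside 48 to 51.5 mm above the housing underside, its pin pressed in by more than 7.2 of its 8 mm; everything is released and at rest (all of step 2 and z of rivet in the frame of housing above 0.048 m and linear speed of rivet below 0.01 m/s); the robot touches nothing.
It fails at once if the pin is pressed by more than 3 mm while the rivet is not seated (value of joint pin above 0.003 m and not (x of rivet in the frame of housing between -0.009 and 0.009 m and y of rivet in the frame of housing between -0.009 and 0.009 m and z of rivet in the frame of housing below 0.054 m and angle between rivet's own z axis and vertical below 0.08 rad)).
It fails at once if more than 20 N between rivet and housing or cover (contact force between rivet and housing above 20 N).
It fails at once if the robot presses on the housing or cover itself with more than 20 N (contact force between any of the fingers, the arm and housing above 20 N).
It fails at once if the spent rivet is moved by more than 15 mm (distance of spent_rivet from where it was at the start of the episode above 0.015 m).
It fails at once if a bystander (label roll, small bottle, timer, black rack, marker) is moved by more than 20 mm (distance of any of label_roll, bottle_small, timer, rack_black_b, marker from where it was at the start of the episode above 0.02 m).
It also fails if it takes over 72 s, if anything falls off the work surface, if the arm or the gripper's body presses on something with over 40 N, if the wrist force passes 120 N, or if a joint passes its speed limit or range.

## Working session

There is one attempt and no reset: what is moved stays moved. The work goes in short steps, Python scripts to look and compute and a shell command to move; the robot and the scene stay as the last step left them, time stands still between calls to the robot, and variables do not carry over. Pictures are saved under pics/ and viewed, at most 10 in all, crops included, and the job is handed in when it is done.

```bash
mkdir -p pics; cat > h.py <<'E'
from rig import *
import numpy as np, cv2
def world(c,uv,z=None,depth=None):
    R=np.array(c["R"]);t=np.array(c["t"])
    d=np.array([(uv[0]-c["cx"])/c["fx"],(uv[1]-c["cy"])/c["fy"],1.])
    C=-R.T@t; D=R.T@d
    s=depth if depth is not None else (z-C[2])/D[2]
    return C+s*D
def cloud(c):
    v,u=np.mgrid[:384,:512]; zz=c["z_map"]
    P=np.stack([(u-c["cx"])/c["fx"]*zz,(v-c["cy"])/c["fy"]*zz,zz],-1)
    return (P-np.array(c["t"]))@np.array(c["R"])
E
python3 - <<'E'
from h import *
s=sense();print({k:np.round(v,3) for k,v in s.items()})
ims=[]
for n in("scene","top"):
    c=capture(n);im=c["frame"].copy();P=cloud(c)
    for q in("rivet","spent_rivet","block","housing","mouth"):
        for r in place_of(q,c)[:4]:
            u,v=map(int,r["uv"]);print(n,q,round(r["p"],2),u,v,np.round(P[min(max(v,0),383),min(max(u,0),511)],3))
    ims.append(im)
cv2.imwrite("pics/a.png",cv2.resize(np.vstack(ims),(0,0),fx=.78,fy=.78))
cv2.imwrite("pics/top.png",cv2.resize(ims[1],(768,576)))
E
```

```text
{'clock': np.float64(0.0), 'joint_positions': array([-1.302,  0.261, -0.139,  1.173, -0.   ,  1.571]), 'qd': array([-0.001,  0.001,  0.001,  0.   , -0.001, -0.003]), 'effort': array([-0.0000e+00, -4.0568e+01,  2.5392e+01,  1.9000e-02,  0.0000e+00,
        0.0000e+00]), 'position': array([ 0.139, -0.505,  0.23 ]), 'tcp_rot': array([-3.14 ,  0.   ,  0.269]), 'contact_force': array([-0.253, -0.358, -0.412]), 'ft_torque': array([0.02 , 0.034, 0.016]), 'grip_force': np.float64(0.0), 'gripper_width': np.float64(0.085)}
scene rivet 0.57 307 221 [ 0.464 -0.16   0.032]
scene rivet 0.49 172 214 [0.566 0.208 0.024]
scene rivet 0.45 344 215 [ 0.532 -0.287 -0.002]
scene block 0.57 295 232 [ 0.036 -0.03   0.291]
scene housing 0.88 207 237 [0.398 0.114 0.049]
scene mouth 0.65 209 226 [0.446 0.106 0.051]
top rivet 0.67 264 226 [0.454 0.001 0.033]
top rivet 0.57 322 221 [ 0.466 -0.145  0.046]
top rivet 0.42 184 181 [0.571 0.208 0.032]
top rivet 0.41 364 214 [ 0.484 -0.252  0.037]
top spent_rivet 0.57 302 227 [ 0.451 -0.094  0.046]
top block 0.63 312 223 [ 0.462 -0.121  0.033]
top housing 0.72 221 227 [0.451 0.108 0.052]
top mouth 0.67 217 220 [0.471 0.125 0.004]
```

View pics/top.png

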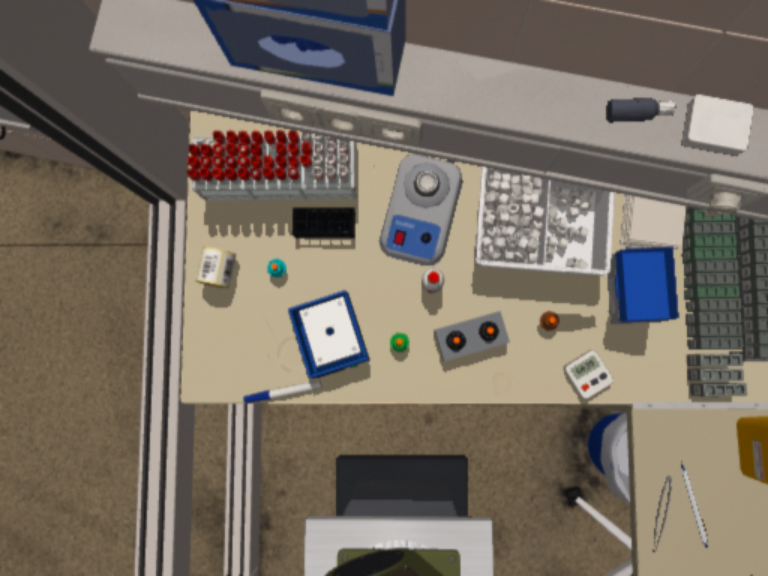

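View pics/a.png

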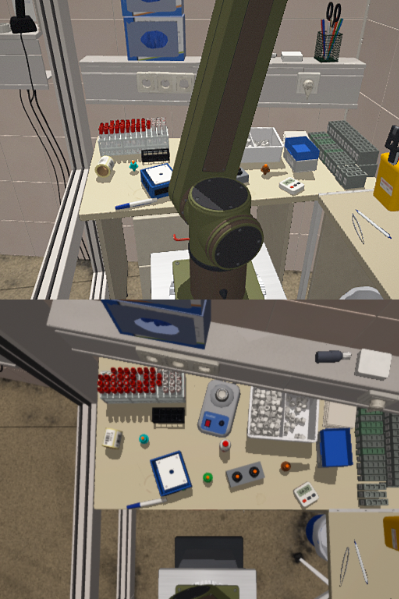

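The top view (768x576) shows these rivet-like things:
- block rivets at (456,341) and (490,331)
- turquoise at (276,268), green at (400,342) and brown at (549,320), all look-alikes to leave alone

The housing cover is at (329,331). I'll bring the wrist camera over the block to see which pin stands up.

```bash
python3 -m crank '[[0.02,0.03,0.03,0],[0.04,0.06,0.06,0],[0.06,0.09,0.08,0],[0.08,0.12,0.08,0],[0.1,0.15,0.08,0],[0.12,0.18,0.08,0],[0.14,0.21,0.08,0],[0.16,0.24,0.08,0],[0.18,0.27,0.08,0],[0.2,0.3,0.08,0],[0.22,0.33,0.08,0],[0.24,0.36,0.08,0],[0.26,0.385,0.08,0],[0.26,0.385,0.08,0],[0.26,0.385,0.08,0]]'
python3 - <<'E'
from h import *
s=sense();print(np.round(s["joint_positions"],3),np.round(s["position"],3),s["tcp_rot"])
c=capture("wrist");P=cloud(c);print(np.round(np.array(c["R"]),2),np.round(-np.array(c["R"]).T@c["t"],3))
for q in("rivet","spent_rivet","block","housing","mouth"):
    for r in place_of(q,c)[:4]:
        u,v=map(int,r["uv"]);print(q,round(r["p"],2),u,v,np.round(P[min(max(v,0),383),min(max(u,0),511)],3))
cv2.imwrite("pics/w1.png",c["frame"])
E
```

```text
clock: 1.85
position: [0.4001, -0.12, 0.3112]
tcp_rot: [3.141, 0.0, 0.273]
contact_force: [0.3, -0.4, 0.7]
gripper_width: 0.0853
grip_force: 0.0
[-0.291  0.05  -0.188  1.333 -0.     2.578] [ 0.4   -0.12   0.311] [3.14137446e+00 3.25906714e-04 2.72734864e-01]
[[ 0.27 -0.96  0.  ]
 [-0.91 -0.25  0.32]
 [-0.3  -0.09 -0.95]] [ 0.479 -0.098  0.454]
rivet 0.92 193 100 [ 0.453 -0.008  0.043]
rivet 0.81 293 112 [ 0.476 -0.15   0.046]
rivet 0.63 362 120 [ 0.492 -0.253  0.035]
spent_rivet 0.77 257 116 [ 0.457 -0.102  0.048]
block 0.84 271 111 [ 0.468 -0.12   0.031]
block 0.69 294 116 [ 0.471 -0.152  0.054]
housing 0.38 271 118 [ 0.458 -0.123  0.03 ]
mouth 0.98 102 65 [0.464 0.118 0.048]
```

View pics/w1.png

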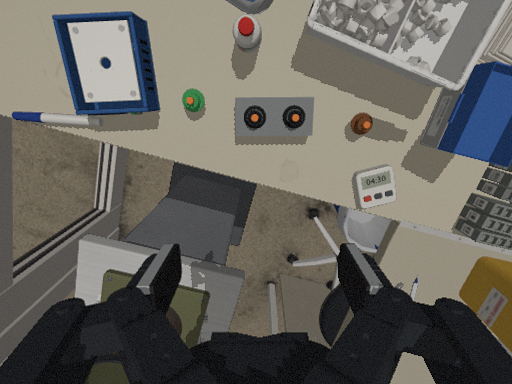

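The wrist view shows the block rivets at (255,117) and (294,117), green at (193,100), brown at (361,124), and the housing with its cover hole at (105,62). Next is a close crop plus pin heights, and a second view after a +90° turn.

```bash
python3 - <<'E'
from h import *
c=capture("wrist");P=cloud(c)
f=c["frame"];hsv=cv2.cvtColor(f,cv2.COLOR_BGR2HSV)
m=((hsv[...,0]<20)&(hsv[...,1]>150)&(hsv[...,2]>120)).astype(np.uint8)
n,l,st,ce=cv2.connectedComponentsWithStats(m)
for i in range(1,n):
    if st[i,4]>8 and 240<ce[i][0]<310 and ce[i][1]<150: 
        p=P[l==i];print(np.round(ce[i],1),st[i],np.round(np.median(p,0),4),np.round(p[:,2].max(),4))
cv2.imwrite("pics/w1c.png",cv2.resize(f[85:150,220:330],(0,0),fx=7,fy=7,interpolation=2))
E
python3 -m crank '[[0,0,0,7],[0,0,0,14],[0,0,0,21],[0,0,0,28],[0,0,0,35],[0,0,0,42],[0,0,0,49],[0.01,0,0,56],[0.02,0,0,63],[0.03,0,0,70],[0.04,-0.01,0,77],[0.05,-0.02,0,84],[0.06,-0.03,0,90],[0.06,-0.03,0,90],[0.06,-0.03,0,90]]'
python3 - <<'E'
from h import *
s=sense();print(np.round(s["joint_positions"],3),np.round(s["position"],4),s["tcp_rot"])
c=capture("wrist");P=cloud(c);f=c["frame"];hsv=cv2.cvtColor(f,cv2.COLOR_BGR2HSV)
for q in("rivet","spent_rivet","block","housing","mouth"):
    for r in place_of(q,c)[:4]:
        u,v=map(int,r["uv"]);print(q,round(r["p"],2),u,v,np.round(P[min(max(v,0),383),min(max(u,0),511)],3))
m=((hsv[...,0]<20)&(hsv[...,1]>150)&(hsv[...,2]>120)).astype(np.uint8)
n,l,st,ce=cv2.connectedComponentsWithStats(m)
for i in range(1,n):
    if st[i,4]>8:
        p=P[l==i];print(np.round(ce[i],1),st[i],np.round(np.median(p,0),4),np.round(p[:,2].max(),4))
cv2.imwrite("pics/w2.png",f)
E
```

```text
[243.2  23.7] [236  16  15  17 195] [ 0.5561 -0.06    0.0785] 0.4546
[253.  116.2] [250 113   7   7  42] [ 0.4537 -0.0983  0.047 ] 0.0488
[293.9 115.9] [291 113   7   7  41] [ 0.4698 -0.1541  0.0545] 0.0577
clock: 3.45
position: [0.4592, -0.1519, 0.311]
tcp_rot: [-3.141, -0.001, 1.836]
contact_force: [0.3, -0.5, 0.1]
gripper_width: 0.0856
grip_force: 0.0
[-0.32   0.167 -0.053  1.351  0.     0.986] [ 0.4592 -0.1519  0.311 ] [-3.14093621e+00 -6.00093415e-04  1.83577177e+00]
rivet 0.92 265 152 [ 0.467 -0.144  0.045]
rivet 0.84 256 213 [ 0.481 -0.25   0.03 ]
rivet 0.79 280 50 [ 0.438 -0.073  0.454]
spent_rivet 0.95 264 119 [ 0.453 -0.098  0.046]
[282.   48.4] [279  45   7   8  46] [ 0.4516 -0.003   0.0424] 0.4543
[347.8 112.8] [342 106  13  14 144] [ 0.556  -0.0596  0.0786] 0.0813
[264.8 119.3] [262 116   7   8  42] [ 0.4538 -0.0982  0.0467] 0.0486
[265.1 159.9] [262 157   7   7  39] [ 0.47   -0.1537  0.0542] 0.0559
[258.6 221.9] [256 219   6   7  31] [ 0.4881 -0.259   0.0425] 0.0445
[188. 230.] [186 227   5   7  23] [ 0.3755 -0.3174  0.019 ] 0.4543
```

View pics/w1c.png

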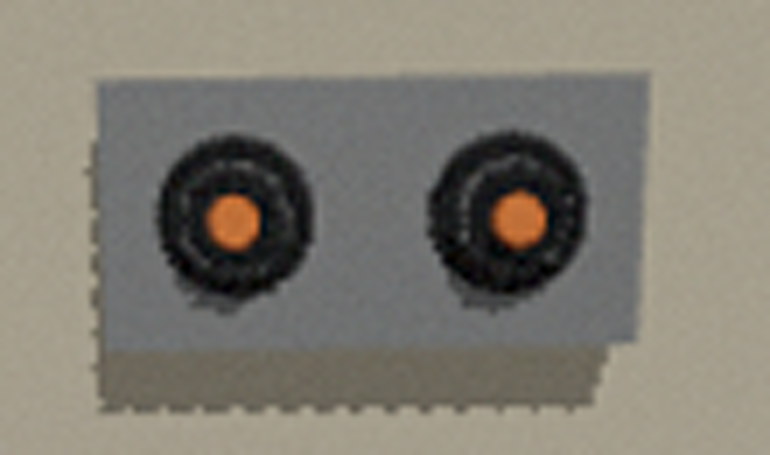

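View pics/w2.png

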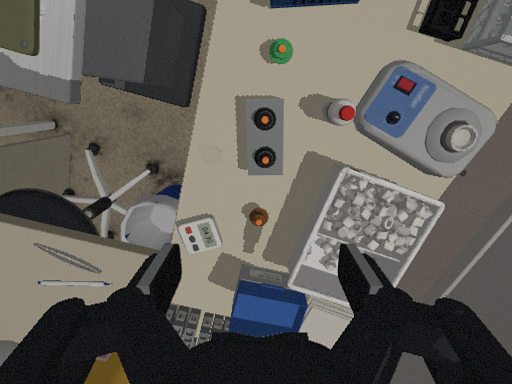

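Heights from two views agree. The rivet at y=-0.154 has its pin top at 54 mm (8 mm proud), so it's the target. The one at y=-0.098 is at 47 mm, so that's the spent one. Time to go down on the target.

```bash
python3 -m crank '[[0.004,-0.001,-0.04,1],[0.008,-0.002,-0.08,1],[0.011,-0.002,-0.12,1],[0.011,-0.002,-0.16,1],[0.011,-0.002,-0.2,1],[0.011,-0.002,-0.225,1],[0.011,-0.002,-0.24,1],[0.011,-0.002,-0.255,1],[0.011,-0.002,-0.265,1],[0.011,-0.002,-0.272,1],[0.011,-0.002,-0.276,1],[0.011,-0.002,-0.276,1],[0.011,-0.002,-0.276,1]]'
python3 - <<'E'
from h import *
c=capture("wrist");cv2.imwrite("pics/w3.png",c["frame"])
E
```

```text
clock: 4.83
position: [0.4708, -0.1532, 0.0358]
tcp_rot: [3.141, 0.0, 1.857]
contact_force: [0.4, -1.0, -0.5]
gripper_width: 0.0855
grip_force: 0.0
```

View pics/w3.png

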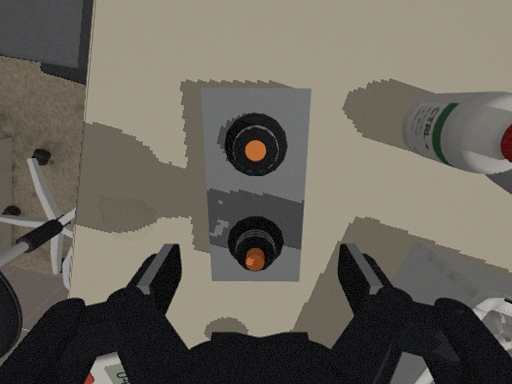

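The standing pin (255,258) is centred between the open fingers, with the spent rivet ahead at (256,150). Closing.

```bash
python3 -m crank '[[0,0,-0.001,0],[0,0,-0.001,0],[0,0,-0.001,0],[0,0,-0.001,0],[0,0,-0.001,0],[0,0,-0.001,0],[0,0,-0.001,0],[0,0,-0.001,0],[0,0,-0.001,0],[0,0,-0.001,0]]' -1
```

```text
clock: 5.72
position: [0.47, -0.1534, 0.0348]
tcp_rot: [-3.141, 0.0, 1.857]
contact_force: [-1.8, -0.5, 5.4]
gripper_width: 0.0178
grip_force: 58.5
```

Lifting, then checking the grip.

```bash
python3 -m crank '[[0,0,0.004,0],[0,0,0.012,0],[0,0,0.03,0],[0,0,0.06,0],[0,0,0.09,0],[0,0,0.115,0],[0,0,0.115,0],[0,0,0.115,0]]'
python3 - <<'E'
from h import *
s=sense();print(np.round(s["joint_positions"],2))
c=capture("wrist");cv2.imwrite("pics/w4.png",np.hstack([c["frame"][:, :256*1][0:0+300,:][:, :0],cv2.resize(c["frame"][150:384,120:400],(0,0),fx=2.4,fy=2.4,interpolation=2)]))
P=cloud(c)
f=c["frame"];hsv=cv2.cvtColor(f,cv2.COLOR_BGR2HSV)
m=((hsv[...,0]<20)&(hsv[...,1]>150)&(hsv[...,2]>120)).astype(np.uint8)
n,l,st,ce=cv2.connectedComponentsWithStats(m)
for i in range(1,n):
    if st[i,4]>30:
        p=P[l==i];print(np.round(ce[i],1),st[i],np.round(np.median(p,0),4),np.round(p[:,2].max(),4))
E
```

```text
clock: 6.38
position: [0.4721, -0.1536, 0.1514]
tcp_rot: [3.137, 0.003, 1.857]
contact_force: [0.1, 1.2, -2.1]
gripper_width: 0.0177
grip_force: 58.7
[-0.31  0.26 -0.36  0.95  0.    0.97]Traceback (most recent call last):
  File "<stdin>", line 3, in <module>
    return _nx.concatenate(arrs, 1, dtype=dtype, casting=casting)
           ~~~~~~~~~~~~~~~^^^^^^^^^^^^^^^^^^^^^^^^^^^^^^^^^^^^^^^
ValueError: all the input array dimensions except for the concatenation axis must match exactly, but along dimension 0, the array at index 0 has size 300 and the array at index 1 has size 562
```

```bash
cat > pin.py <<'E'
from h import *
def pins(c):
    P=cloud(c);f=c["frame"];hsv=cv2.cvtColor(f,cv2.COLOR_BGR2HSV)
    m=((hsv[...,0]<22)&(hsv[...,1]>130)&(hsv[...,2]>60)).astype(np.uint8)
    n,l,st,ce=cv2.connectedComponentsWithStats(m)
    for i in range(1,n):
        if st[i,4]>30:
            p=P[l==i];print(np.round(ce[i],1),st[i],np.round(np.median(p,0),4),np.round(p[:,2].max(),4))
E
python3 - <<'E'
from pin import *
c=capture("wrist");cv2.imwrite("pics/w4.png",c["frame"]);pins(c)
for r in place_of("mouth",c)[:2]:print(r["p"],r["uv"])
E
```

```text
[287.6   7.6] [282   0  13  16 164] [ 0.451  -0.0035  0.0423] 0.0453
[397.5 119.7] [382 107  31  26 588] [ 0.554  -0.0598  0.0784] 0.2931
[256.7 127.1] [251 121  12  13 127] [ 0.4533 -0.0985  0.0468] 0.0486
[255.8 265.7] [242 249  27  37 559] [ 0.4728 -0.1542  0.1675] 0.2931
[142.8 285.4] [138 281  10  10  68] [ 0.3754 -0.3163  0.0188] 0.2054
```

View pics/w4.png

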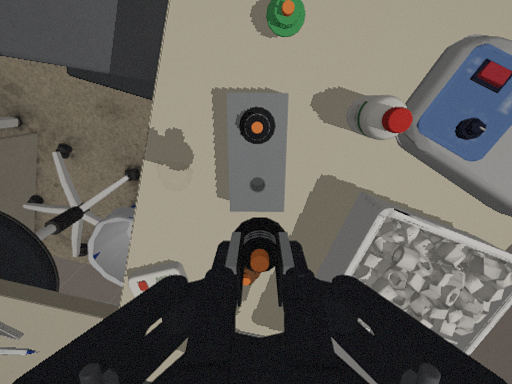

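The rivet hangs upright in the grip (pin at (257,262)) and its block hole (257,184) is empty. Carrying it toward the housing to view the cover hole.

```bash
python3 -m crank '[[0,0.02,0,0],[0,0.055,0,0],[0,0.09,0,0],[0,0.125,0,0],[0,0.145,0,0],[0,0.15,0,0],[0,0.15,0,0],[0,0.15,0,0]]'
cat > hole.py <<'E'
from h import *
def hole(c):
    P=cloud(c);f=c["frame"];hsv=cv2.cvtColor(f,cv2.COLOR_BGR2HSV)
    w=((hsv[...,1]<60)&(hsv[...,2]>150)&(abs(P[...,2]-.05)<.012)&(P[...,1]>.03)).astype(np.uint8)
    n,l,st,ce=cv2.connectedComponentsWithStats(w)
    i=1+np.argmax(st[1:,4]);w=(l==i).astype(np.uint8)
    full=cv2.convexHull(np.argwhere(w)[:,::-1].astype(np.int32))
    pts=P[w>0];print("cover",st[i],"z",np.round(np.median(pts[:,2]),4))
    cor=np.array([world(c,q,.05)[:2]*1000 for q in full[:,0]],np.float32)
    r=cv2.minAreaRect(cor);print("cover rect mm",np.round(r[0],1),np.round(r[1],1),round(r[2],1))
    cs,_=cv2.findContours(w,cv2.RETR_CCOMP,cv2.CHAIN_APPROX_NONE)
    for q in cs:
        A=cv2.contourArea(q)
        if 60<A<5000:
            g=np.array([world(c,x,.05)[:2]*1000 for x in q[:,0]],np.float32)
            print("hole",A,q[:,0].mean(0).round(1),np.round(cv2.fitEllipse(g)[:2],1).tolist() if 0 else [np.round(x,1) for x in cv2.fitEllipse(g)])
E
python3 - <<'E'
from hole import *
c=capture("wrist");cv2.imwrite("pics/w5.png",c["frame"]);hole(c)
for r in place_of("mouth",c)[:2]:print(r["p"],r["uv"],world(c,r["uv"],.05).round(4))
E
```

```text
clock: 7.2
position: [0.4698, -0.0035, 0.1485]
tcp_rot: [-3.14, 0.0, 1.857]
contact_force: [0.2, 0.2, -0.4]
gripper_width: 0.0178
grip_force: 58.7
cover [  235     0   129   109 12642] z 0.0507
cover rect mm [468.5 114. ] [97.2 77.1] 18.0
hole 327.0 [298.4  56.6] [array([468.5, 113.8]), array([15.3, 15.8]), np.float64(114.8)]
0.67 [295.2, 48.2] [0.4641 0.1189 0.05  ]
0.49 [477.0, 103.1] [0.6237 0.1228 0.05  ]
```

View pics/w5.png

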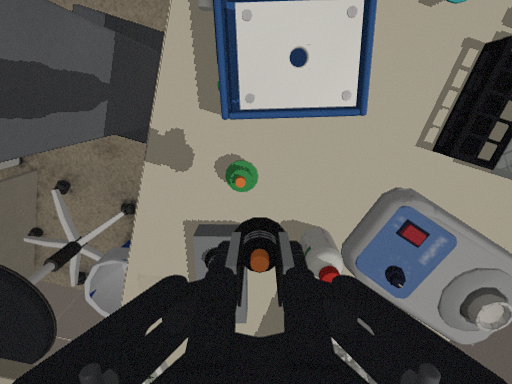

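The cover hole shows at pixel (298,57), which is world (0.4685, 0.1138). I'll confirm it from a second place, nearer.

```bash
python3 -m crank '[[0,0.02,0,0],[0,0.04,0,0],[0,0.045,0,0],[0,0.045,0,0],[0,0.045,0,0]]'
python3 - <<'E'
from hole import *; from pin import pins
c=capture("wrist");hole(c);pins(c);print(sense()["position"])
f=c["frame"]
E
```

```text
clock: 7.72
position: [0.4704, 0.0409, 0.1492]
tcp_rot: [-3.141, 0.001, 1.856]
contact_force: [-0.2, 0.0, 1.1]
gripper_width: 0.0179
grip_force: 58.7
cover [  220    61   121    97 10451] z 0.0507
cover rect mm [468.5 113.8] [97.2 77.2] 18.0
hole 278.5 [280.3 111.7] [array([468.4, 114. ]), array([15.7, 15.8]), np.float64(144.4)]
[446.7  31.9] [438  25  18  15 181] [0.579  0.2106 0.0422] 0.0445
[227.8 221.2] [223 216  10  11  90] [ 0.4509 -0.0012  0.0423] 0.044
[259.2 260.2] [250 249  19  23 367] [0.4707 0.0427 0.1687] 0.2924
[0.47040254 0.04079609 0.1492181 ]
```

Both places agree. Hovering over the hole with the shank tip about 12 mm above the cover.

```bash
python3 -m crank '[[-0.001,0.02,0,0],[-0.002,0.05,0,0],[-0.002,0.07,0,0],[-0.002,0.0725,-0.02,0],[-0.002,0.0725,-0.045,0],[-0.002,0.0725,-0.06,0],[-0.002,0.0725,-0.064,0],[-0.002,0.0725,-0.064,0],[-0.002,0.0725,-0.064,0],[-0.002,0.0725,-0.064,0]]'
```

```text
clock: 8.6
position: [0.4696, 0.1141, 0.0864]
tcp_rot: [3.139, 0.0, 1.856]
contact_force: [1.0, -0.7, -0.3]
gripper_width: 0.0179
grip_force: 58.7
```

```bash
python3 -m crank '[[0,0,-0.004,0],[0,0,-0.008,0],[0,0,-0.011,0],[0,0,-0.013,0],[0,0,-0.015,0],[0,0,-0.015,0],[0,0,-0.015,0]]'; python3 -c "
from rig import *
for _ in range(3): print(sense()['position'],sense()['contact_force'],sense()['ft_torque'])"
```

```text
clock: 9.18
position: [0.4683, 0.1144, 0.0701]
tcp_rot: [-3.141, -0.0, 1.857]
contact_force: [0.1, -0.3, -0.3]
gripper_width: 0.0181
grip_force: 58.7
[0.46826344 0.11436474 0.07014537] [ 0.13681647 -0.32903252 -0.29783469] [-0.02209852 -0.04904636  0.06276071]
[0.46826344 0.11436474 0.07014537] [ 0.13681647 -0.32903252 -0.29783469] [-0.02209852 -0.04904636  0.06276071]
[0.46826344 0.11436474 0.07014537] [ 0.13681647 -0.32903252 -0.29783469] [-0.02209852 -0.04904636  0.06276071]
```

No force with the tip about 2.5 mm below the cover top, so it has entered. Continuing in small steps.

```bash
python3 -m crank '[[0,0,-0.001,0],[0,0,-0.002,0],[0,0,-0.003,0],[0,0,-0.003,0],[0,0,-0.003,0]]'
```

```text
clock: 9.6
position: [0.4684, 0.1143, 0.0672]
tcp_rot: [-3.141, 0.0, 1.857]
contact_force: [-1.4, -0.4, -1.6]
gripper_width: 0.0177
grip_force: 58.7
```

```bash
python3 -m crank '[[0,0,-0.001,0],[0,0,-0.002,0],[0,0,-0.003,0],[0,0,-0.003,0],[0,0,-0.003,0]]'
```

```text
clock: 10.02
position: [0.4683, 0.1143, 0.0642]
tcp_rot: [-3.141, -0.0, 1.857]
contact_force: [-0.1, 0.2, 0.7]
gripper_width: 0.0178
grip_force: 58.7
```

```bash
python3 -m crank '[[0,0,-0.001,0],[0,0,-0.002,0],[0,0,-0.003,0],[0,0,-0.004,0],[0,0,-0.004,0],[0,0,-0.004,0]]'
```

```text
clock: 10.52
position: [0.4684, 0.1144, 0.0602]
tcp_rot: [-3.141, -0.0, 1.857]
contact_force: [0.3, 0.2, -0.3]
gripper_width: 0.0179
grip_force: 58.7
```

```bash
python3 -m crank '[[0,0,-0.001,0],[0,0,-0.002,0],[0,0,-0.003,0],[0,0,-0.004,0],[0,0,-0.004,0],[0,0,-0.004,0]]'
```

```text
clock: 11.02
position: [0.4683, 0.1143, 0.0562]
tcp_rot: [-3.141, 0.0, 1.857]
contact_force: [0.6, -0.0, -0.9]
gripper_width: 0.018
grip_force: 58.7
```

```bash
python3 -m crank '[[0,0,-0.001,0],[0,0,-0.001,0],[0,0,-0.0015,0],[0,0,-0.0015,0],[0,0,-0.0015,0]]'
```

```text
clock: 11.43
position: [0.4684, 0.1144, 0.0548]
tcp_rot: [3.142, 0.0, 1.857]
contact_force: [0.8, -0.1, -1.1]
gripper_width: 0.0174
grip_force: 58.7
```

```bash
python3 -m crank '[[0,0,-0.0005,0],[0,0,-0.001,0],[0,0,-0.001,0],[0,0,-0.001,0],[0,0,-0.001,0]]'
```

```text
clock: 11.85
position: [0.4685, 0.1144, 0.054]
tcp_rot: [3.141, -0.0, 1.857]
contact_force: [-0.9, -1.2, 2.7]
gripper_width: 0.0177
grip_force: 58.9
```

The flange is down (about 2.7 N at the expected height). Opening and looking from above.

```bash
python3 -m crank '[[0,0,0,0],[0,0,0,0],[0,0,0,0],[0,0,0,0],[0,0,0,0],[0,0,0,0],[0,0,0,0],[0,0,0,0]]' 1; python3 -m crank '[[0,0,0.01,0],[0,0,0.03,0],[0,0,0.06,0],[0,-0.03,0.08,0],[0,-0.06,0.1,0],[0,-0.06,0.1,0],[0,-0.06,0.1,0],[0,-0.06,0.1,0]]'
python3 - <<'E'
from hole import *; from pin import pins
c=capture("wrist");pins(c)
cv2.imwrite("pics/w6.png",c["frame"])
E
```

```text
clock: 12.52
position: [0.4684, 0.1144, 0.0538]
tcp_rot: [3.142, -0.0, 1.857]
contact_force: [-0.4, 0.0, 0.3]
gripper_width: 0.0853
grip_force: 0.0
clock: 13.18
position: [0.4682, 0.0545, 0.1535]
tcp_rot: [-3.142, -0.001, 1.856]
contact_force: [0.2, 0.1, -0.7]
gripper_width: 0.0854
grip_force: 0.0
[437.6  51.6] [430  45  16  14 161] [0.5789 0.2105 0.0425] 0.2968
[280.7 130.8] [274 124  14  14 143] [0.4693 0.1143 0.0742] 0.2968
[227.3 231.6] [223 226  10  12  89] [ 0.451  -0.001   0.0424] 0.0446
[207.4 309.2] [203 305  10   9  68] [ 0.4532 -0.0987  0.0472] 0.2968
[309.4 321.4] [300 310  20  22 314] [ 0.5538 -0.0565  0.0782] 0.2968
```

View pics/w6.png

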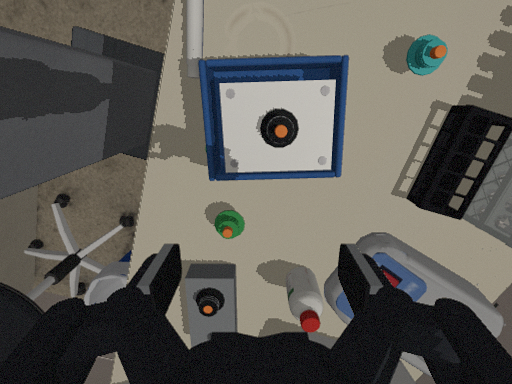

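The rivet sits upright in the cover at (280,129), pin top at 74 mm (50+24), so it's seated with the pin up. Next I shut the fingers and come over the pin.

```bash
python3 -m crank '[[0,0.02,0,0],[0,0.045,0,0],[0,0.0598,0,0],[0,0.0598,0,0],[0,0.0598,0,0],[0,0.0598,0,0],[0,0.0598,0,0],[0,0.0598,-0.02,0],[0,0.0598,-0.045,0],[0,0.0598,-0.062,0],[0,0.0598,-0.07,0],[0,0.0598,-0.074,0],[0,0.0598,-0.074,0],[0,0.0598,-0.074,0]]' -1
```

```text
clock: 14.4
position: [0.469, 0.114, 0.0804]
tcp_rot: [3.141, 0.0, 1.857]
contact_force: [0.3, 0.5, 0.9]
gripper_width: 0.0001
grip_force: 0.0
```

```bash
python3 -m crank '[[0,0,-0.001,0],[0,0,-0.002,0],[0,0,-0.003,0],[0,0,-0.004,0],[0,0,-0.005,0],[0,0,-0.006,0],[0,0,-0.006,0],[0,0,-0.006,0]]'
```

```text
clock: 15.07
position: [0.4685, 0.1142, 0.0739]
tcp_rot: [3.141, -0.0, 1.857]
contact_force: [0.2, 0.7, 1.7]
gripper_width: 0.0003
grip_force: 0.8
```

Touching the pin. I'll press in small steps and read the force after each.

```bash
python3 -m crank '[[0,0,-0.0005,0],[0,0,-0.001,0],[0,0,-0.0015,0],[0,0,-0.002,0],[0,0,-0.002,0],[0,0,-0.002,0]]'
```

```text
clock: 15.57
position: [0.4685, 0.1142, 0.0721]
tcp_rot: [3.141, -0.0, 1.857]
contact_force: [-1.9, 0.1, 5.2]
gripper_width: -0.0001
grip_force: 2.6
```

```bash
python3 -m crank '[[0,0,-0.0005,0],[0,0,-0.001,0],[0,0,-0.0015,0],[0,0,-0.002,0],[0,0,-0.002,0],[0,0,-0.002,0]]'
```

```text
clock: 16.07
position: [0.4686, 0.1142, 0.0704]
tcp_rot: [3.141, -0.0, 1.857]
contact_force: [-1.7, -0.5, 8.8]
gripper_width: -0.0001
grip_force: 4.2
```

```bash
python3 -m crank '[[0,0,-0.0005,0],[0,0,-0.001,0],[0,0,-0.0015,0],[0,0,-0.0015,0],[0,0,-0.0015,0]]'
```

```text
clock: 16.48
position: [0.4686, 0.1142, 0.0691]
tcp_rot: [3.141, -0.0, 1.857]
contact_force: [-2.7, -0.6, 10.2]
gripper_width: -0.0005
grip_force: 4.9
```

```bash
python3 -m crank '[[0,0,-0.0005,0],[0,0,-0.001,0],[0,0,-0.0015,0],[0,0,-0.0015,0],[0,0,-0.0015,0]]'
```

```text
clock: 16.9
position: [0.4686, 0.1142, 0.0676]
tcp_rot: [3.141, -0.0, 1.857]
contact_force: [-1.8, 0.0, 9.8]
gripper_width: 0.0
grip_force: 4.9
```

The pin slips at about 10 N. Continuing.

```bash
python3 -m crank '[[0,0,-0.0005,0],[0,0,-0.001,0],[0,0,-0.0015,0],[0,0,-0.002,0],[0,0,-0.0025,0],[0,0,-0.003,0],[0,0,-0.003,0]]'
```

```text
clock: 17.48
position: [0.4686, 0.1142, 0.0646]
tcp_rot: [3.141, 0.0, 1.857]
contact_force: [-3.0, 0.5, 8.5]
gripper_width: -0.0003
grip_force: 5.0
```

```bash
python3 -m crank '[[0,0,-0.0005,0],[0,0,-0.001,0],[0,0,-0.0015,0],[0,0,-0.002,0],[0,0,-0.002,0]]'
```

```text
clock: 17.9
position: [0.4686, 0.1143, 0.0626]
tcp_rot: [3.141, -0.0, 1.857]
contact_force: [-2.6, -0.9, 9.4]
gripper_width: -0.0001
grip_force: 5.0
```

```bash
python3 -m crank '[[0,0,-0.0005,0],[0,0,-0.001,0],[0,0,-0.0012,0],[0,0,-0.0012,0],[0,0,-0.0012,0]]'
```

```text
clock: 18.32
position: [0.4686, 0.1142, 0.0615]
tcp_rot: [3.141, -0.0, 1.857]
contact_force: [-2.8, -0.9, 10.6]
gripper_width: -0.0
grip_force: 5.3
```

```bash
python3 -m crank '[[0,0,-0.0005,0],[0,0,-0.001,0],[0,0,-0.001,0],[0,0,-0.001,0]]'
```

```text
clock: 18.65
position: [0.4686, 0.1142, 0.0606]
tcp_rot: [3.141, -0.0, 1.857]
contact_force: [-2.9, -0.7, 12.4]
gripper_width: 0.0002
grip_force: 6.1
```

```bash
python3 -m crank '[[0,0,-0.0005,0],[0,0,-0.0008,0],[0,0,-0.0008,0],[0,0,-0.0008,0]]'; python3 -m crank '[[0,0,0.002,0],[0,0,0.005,0],[0,0,0.01,0],[0,0,0.02,0],[0,0,0.04,0],[0,-0.03,0.07,0],[0,-0.06,0.09,0],[0,-0.06,0.09,0],[0,-0.06,0.09,0],[0,-0.06,0.09,0]]'
python3 - <<'E'
from hole import *; from pin import pins
c=capture("wrist");pins(c)
cv2.imwrite("pics/w7.png",c["frame"])
P=cloud(c);m=(c["frame"].max(-1)<60)&(np.hypot(P[...,0]-.4685,P[...,1]-.1142)<.02)&(P[...,2]>.045);print(np.percentile(P[m][:,2],[5,30,50,80,95]))
E
```

```text
clock: 18.98
position: [0.4686, 0.1142, 0.06]
tcp_rot: [3.141, -0.0, 1.857]
contact_force: [-2.8, -0.1, 13.2]
gripper_width: 0.0001
grip_force: 6.7
clock: 19.82
position: [0.468, 0.0542, 0.1482]
tcp_rot: [-3.141, -0.001, 1.856]
contact_force: [-0.2, -0.5, -0.2]
gripper_width: 0.0001
grip_force: 0.0
[442.1  50.2] [434  44  17  14 172] [0.579  0.2109 0.0421] 0.2916
[280.7 130.4] [275 125  12  12 116] [0.4692 0.114  0.0667] 0.0682
[226.9 233.9] [222 229  10  11  92] [ 0.451  -0.0011  0.0422] 0.044
[0.05264512 0.05369931 0.05456516 0.06664753 0.06747042]
```

View pics/w7.png

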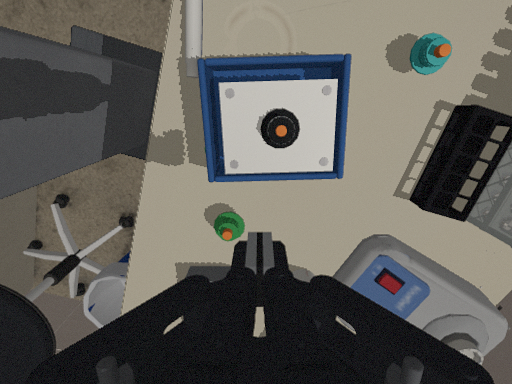

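The pin (281,130) is now at 66.7 mm, level with the head top. The rivet is upright, the cover is back up, and the arm is clear. Handing in.

```bash
python3 -c "
from rig import *
print(close_job())"
```

```text
the job is handed in; nothing more can be done
None
```

The job is handed in at about 20 s: the rivet is seated in the cover with its pin flush, and the highest force I read while pressing was about 13 N; the hand-in call returned no verdict.

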